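# Top up the spacer-ring magazine

## Robot

A 6-joint arm with a two-finger parallel gripper is mounted at the origin on the work surface; the furniture and walls round the work are solid. World frame = base frame: x ahead of the robot, y to its left, z up, the work surface at z = 0. Lengths are in m, angles in rad, forces in N, time in s.
With the tool pointing down it reaches from about 0.425 to 0.95 m from the base axis. Payload 3.5 kg.
Tool frame: the origin (TCP) lies on the centre line of the jaws, within the pads' length; the fingertips stand tip_extent ahead of it and the grasp point (between the pads) lies 2 mm behind it (tip_extent is the distance from the TCP to the fingertips, in m); z points along the fingers, y is the direction in which the jaws open and shut (so a half turn about z gives the same grasp; the last joint's range is limited). The gripper opens to 85 mm and grips with 20 to 120 N. Pads are 22 mm wide; open, the fingers measure 114 mm over their backs; the gripper's body (76 mm by 85 mm) begins 54 mm behind the grasp point. The pads swing forward as they close: fully open they stand 13 mm farther back than shut.
Start: joints at [-1.376, 0.286, 1.577, -0, 1.279, -0.15], TCP at [0.228, -0.635, 0.248] pointing down, gripper open.
Joint ranges: [-2.77, 2.77], [-0.9, 2.22], [0.21, 2.48], [-1.53, 4.67], [0.24, 2.81], [-2.84, 2.84]. Speed limits (rad/s): [2.79, 2.79, 3.14, 3.14, 3.14, 3.14].

## Interface

Orientations are given as a unit quaternion [x, y, z, w].
In Python, from plant import * gives the robot as it stands.
- The arm moves only by the shell command python3 -m crank 'ROWS' [FORCE]. ROWS is JSON, a list of rows, each a list of 7 numbers: the gripper's target within -1 to 1 (shut at 1, half-way at 0, fully open at -1), then the shift along the tool's x, y, z in cm, then the turn, a rotation vector about the tool's x, y, z in degrees. In form: [[fingers, tx, ty, tz, wx, wy, wz], ...]. A call has 1 to 5 rows; each row shifts and turns the commanded pose from where the row before left it, along the tool's axes as they then stand; what a row does not reach is not made up. A row lasts 1/10 s, in which the tool goes at most 50 mm and 8.59 degrees, less where a joint would pass 70% of its speed; a pose out of reach is approached as far as the arm can. A call is refused whole if a number of a shift passes 5 or a number of a turn 8.59, either way. A call with a gripper value outside its range is refused whole. The fingers move at their own pace and stop on an object; FORCE is the grip in N (left out, the last holds). Time passes only in rows, so rows that do not move let the fingers close. It gives the time, the measured TCP pose, the force and the opening at its end, in the units of the state.
- get_state(): the state, without advancing time (a new reading comes with each control period).
- read_camera(name): name is "scene" or "side" or "wrist"; returns a dict with "color" (384x512x3 uint8, red, green, blue), "vfov" (degrees; the focal length in pixels is half the picture's height over the tangent of half this angle, whatever the lens; pixels are square), "cx", "cy" (the principal point, pixels), "distortion" ([k1, k2, p1, p2, k3] as OpenCV has them; the pictures are not rectified), "cam_to_world" (4x4, takes a point from camera to world coordinates). Camera axes: x right, y up, looking along -z (the intrinsics and any distortion apply to the point x, -y, -z); pixel columns grow to the right and rows downward; lengths in m; the calibration is good to about 2 mm. A picture is of the moment at which its call begins. There is no depth.
- sign_off(): hands the job in, once; it reports no verdict.
Trained networks look in the newest picture that a camera, given by its name, has taken for a name from the list of things; names that differ only in an ending like _2 or _b are one class to them, and where a whole thing is asked for, a point or a joint stands for the part that bears it (a point fixed in the world has none). Each returns a list of dicts, best first, with "p" (0 to 1); they miss things now and then, are a little off and sometimes report something else, mostly with a low value. They report only what shows in the picture. A call takes as long as a camera call. They do not tell look-alikes from the thing itself.
- trace(thing, camera): "pixels" (384x512 bool, what is visible of it) and "location" ([column, row] in pixels, amid what is visible of it).
- place_of(thing, camera): "location" ([column, row] in pixels: a listed point, or the origin of a listed thing).
The state is a dict: "time": time; "qpos": joint angles; "dq": joint speeds; "joint_efforts": joint torques, N m; "eef_pos": TCP position; "tcp_rot": TCP orientation; "contact_force": force on the tool from outside, world axes, zero at the start; "wrist_torque": the same for the moment, N m; "opening": opening from 0.0 (shut) to 1.0 (fully open).
Only numpy, scipy, OpenCV 4.12 (cv2) and the standard library are available. Lean on these libraries where they do the work, as an engineer would, in place of code of your own. Each camera call takes 0.05 s, during which the arm holds its last target.

## Task

Press down on the front of the ring magazine's lid until its catch lets go and the lid springs right open, then drop the two large steel spacer rings from the bench flat into the tube, on top of the one already in it, so that all three form one column. Leave the smaller ring where it is.

Things in the scene. Friction and masses are not known exactly. Their poses are not given: they have to be found in the camera images.
- magazine: ring magazine fixed to the bench: 110 x 90 mm foot 8 mm thick (its top is the tube's floor), upright tube of 68 mm bore, flat flange round the mouth. Hinge lugs at the back rise to 102 mm, catch housing at the front to 104 mm (56 to 86 mm before the tube's axis); left and right sides are clear. Origin: on the bench, on the tube's axis; x from catch to hinge, y along the hinge, z up.
- tube_mouth (a point): centre of the tube's mouth, level with the top of the flange (100 mm diameter), 88 mm above the bench; the mouth has a 3 mm countersink. Axes as the magazine's.
- dust_lid (a joint): lid angle: 0 shut and latched, 2.4 rad fully open, leaning back past its hinge (56 mm behind the tube's axis, 97 mm above the bench, along the magazine's y). Pressed inward to its stop (-0.065 rad, 6 mm at the press mark, 4 to 6 N on the way) it frees the catch; when let go a weak spring swings it fully open in about a second and holds it there. Plate 108 x 104 x 6 mm.
- lid_press (a point): the dark round press mark on the lid's top, 16 mm from its front edge, 92 mm from the hinge line, 103 mm above the bench when shut; moves with the lid.
- ring_a: plain grey steel spacer ring, 64 mm outside diameter, 38 mm bore, 24 mm high, 0.32 kg. Origin: centre of its underside; z is the ring's axis. Lies flat on the bench.
- ring_b: plain grey steel spacer ring, 64 mm outside diameter, 38 mm bore, 24 mm high, 0.32 kg. Origin: centre of its underside; z is the ring's axis. The same as ring_a.
- ring_in_tube: plain grey steel spacer ring, 64 mm outside diameter, 38 mm bore, 24 mm high, 0.32 kg. Origin: centre of its underside; z is the ring's axis. The same kind; it lies already at the bottom of the tube, under the lid.
- small_ring: smaller grey steel ring, 52 mm outside, 16 mm high, flat on the bench; does not belong in the magazine. Origin: centre of its underside.
Things that resemble listed ones, but are neither listed nor needed, are in the scene too. What is shaped like the ring_a but red is not meant.

How it is judged:
By the outcome, as a careful person would: the job done as asked, in the order asked, and still so for the second after the job is handed in, with the robot touching nothing.
It also fails if it takes over 70 s, if anything falls off the work surface, if the arm or the gripper's body presses on something with over 40 N, if the wrist force passes 120 N, or if a joint passes its speed limit or range.

## Working session

There is one attempt and no reset: what is moved stays moved. The work goes in short steps, Python scripts to look and compute and a shell command to move; the robot and the scene stay as the last step left them, time stands still between calls to the robot, and variables do not carry over. Pictures are saved under pics/ and viewed, and the job is handed in when it is done.

```bash
ls; mkdir -p pics; python3 - <<'E'
from plant import *
import cv2
s=get_state();print(s)
for c in["scene","side","wrist"]:
    r=read_camera(c);cv2.imwrite(f"pics/{c}0.png",r["color"][:,:,::-1]);print(c,r["vfov"],r["cx"],r["cy"],r["distortion"],r["cam_to_world"])
    for t in["magazine","tube_mouth","lid_press","ring_a","small_ring"]:
        print(t,[(round(d["p"],2),d["location"]) for d in place_of(t,c)])
E
```

```text
pics
{'time': 0.0, 'qpos': array([-1.37600462e+00,  2.87179947e-01,  1.57817331e+00, -2.10912973e-05,
        1.27858583e+00, -1.50018596e-01]), 'dq': array([-1.41663410e-04,  3.59002409e-04, -1.12003355e-05,  6.12692069e-04,
       -5.56193573e-04, -1.52577091e-03]), 'joint_efforts': array([-3.14700328e-04, -4.05981302e+01, -2.92625356e+01, -1.87594892e-04,
        5.82937835e-03,  1.23159968e-06]), 'eef_pos': array([ 0.22805377, -0.63465658,  0.2469396 ]), 'tcp_rot': array([ 9.85173806e-01,  1.71555225e-01, -3.63546347e-05, -1.17269836e-03]), 'contact_force': array([-0.36880647, -0.45025185, -0.74519188]), 'wrist_torque': array([ 0.0237184 , -0.01718239,  0.01480964]), 'opening': 1.0035310263016888}
scene 49.22952337836878 256.1382022003368 187.54642430045814 [-0.04683501  0.          0.          0.          0.        ] [[-0.86841377  0.23705762 -0.4355011   0.0400114 ]
 [-0.49583784 -0.41790003  0.76125187  0.78981429]
 [-0.00153536  0.87701953  0.48045228  0.54789862]
 [ 0.          0.          0.          1.        ]]
magazine [(0.68, [241.8, 202.4])]
tube_mouth [(0.7, [243.0, 1
[... 533 characters left out ...]
 199.1]), (0.65, [227.3, 174.3])]
tube_mouth [(0.58, [223.3, 176.0])]
lid_press [(0.63, [240.4, 171.7])]
ring_a [(0.86, [274.1, 220.7]), (0.72, [242.0, 256.3]), (0.63, [279.8, 170.5])]
small_ring [(0.92, [273.9, 295.1]), (0.57, [225.4, 175.3])]
wrist 63.77949488930637 255.17311814010782 188.32683955111344 [-0.08107979  0.          0.          0.          0.        ] [[ 3.37631168e-01  8.93930647e-01  2.94776514e-01  3.03219626e-01]
 [-9.41278439e-01  3.20750324e-01  1.05423577e-01 -6.07442757e-01]
 [-3.08296393e-04 -3.13061063e-01  9.49732950e-01  3.75047338e-01]
 [ 0.00000000e+00  0.00000000e+00  0.00000000e+00  1.00000000e+00]]
magazine []
tube_mouth []
lid_press []
ring_a []
small_ring []
```

View pics/scene0.png

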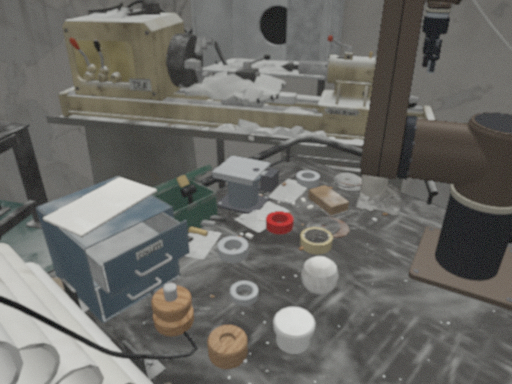

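View pics/side0.png

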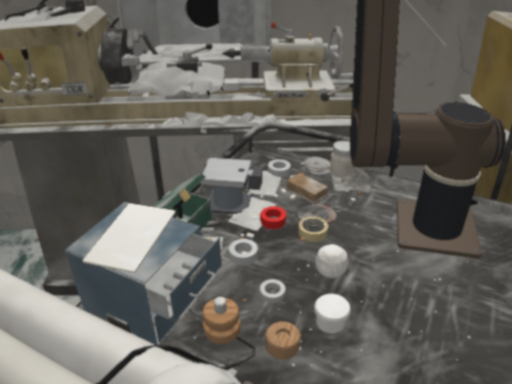

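View pics/wrist0.png

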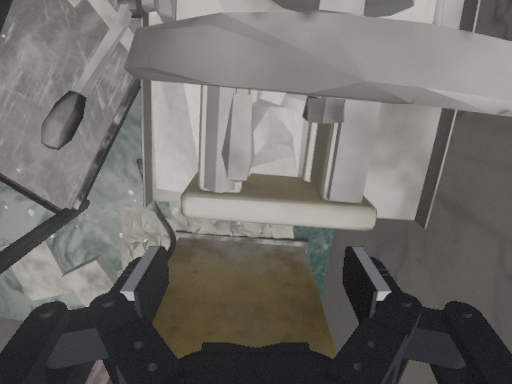

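```bash
cat > h.py <<'E'
from plant import *
import cv2,numpy as np
from scipy.spatial.transform import Rotation as R
def cam(n,f=None):
    r=read_camera(n)
    if f: cv2.imwrite(f"pics/{f}.png",r["color"][:,:,::-1])
    return r
def K(r):
    f=r["color"].shape[0]/2/np.tan(np.radians(r["vfov"])/2)
    return np.array([[f,0,r["cx"]],[0,f,r["cy"]],[0,0,1.]])
def ray(r,uv):
    p=cv2.undistortPoints(np.array([[uv]],float),K(r),np.array(r["distortion"]))[0,0]
    T=np.array(r["cam_to_world"]);return T[:3,3],T[:3,:3]@np.array([p[0],-p[1],-1])
def onz(r,uv,z):
    o,d=ray(r,uv);return o+d*(z-o[2])/d[2]
def proj(r,P):
    T=np.array(r["cam_to_world"]);q=(np.atleast_2d(P)-T[:3,3])@T[:3,:3]
    return cv2.projectPoints(q*[1,-1,-1],np.zeros(3),np.zeros(3),K(r),np.array(r["distortion"]))[0][:,0]
E
python3 - <<'E'
from h import *
rs={c:cam(c) for c in["scene","side"]}
for c in rs:
    r=rs[c];print(c)
    for t,z in[("magazine",0),("tube_mouth",.088),("lid_press",.103),("ring_a",0),("small_ring",0)]:
        for d in place_of(t,c): print(t,round(d["p"],2),np.round(d["location"]),onz(r,d["location"],z).round(4))
E
```

```text
scene
magazine 0.9 [245. 205.] [0.5146 0.0165 0.    ]
tube_mouth 0.7 [242. 172.] [0.5272 0.008  0.088 ]
lid_press 0.74 [256. 171.] [0.4848 0.0129 0.103 ]
lid_press 0.16 [232. 254.] [0.3621 0.3123 0.103 ]
ring_a 0.74 [308. 184.] [ 0.4218 -0.1642  0.    ]
ring_a 0.62 [276. 226.] [0.4042 0.0597 0.    ]
ring_a 0.53 [244. 294.] [0.3517 0.2917 0.    ]
small_ring 0.7 [245. 296.] [0.3477 0.2946 0.    ]
side
magazine 0.77 [230. 199.] [ 0.5227 -0.0063  0.    ]
magazine 0.24 [225. 178.] [ 0.5639 -0.105   0.    ]
tube_mouth 0.97 [228. 175.] [0.5174 0.0144 0.088 ]
tube_mouth 0.42 [272. 294.] [0.3305 0.3801 0.088 ]
lid_press 0.94 [242. 172.] [0.4823 0.0155 0.103 ]
lid_press 0.32 [240. 257.] [0.4058 0.3152 0.103 ]
ring_a 0.71 [240. 258.] [0.4372 0.2065 0.    ]
ring_a 0.63 [273. 223.] [0.3917 0.068  0.    ]
ring_a 0.55 [281. 172.] [ 0.4168 -0.1711  0.    ]
small_ring 0.77 [275. 292.] [ 0.3419  0.2905 -0.    ]
```

```bash
python3 - <<'E'
from h import *
from scipy.optimize import minimize
rs={c:cam(c) for c in["scene","side"]}
ims=[]
for c,(u,v) in [("scene",(270,225)),("side",(260,225))]:
    im=rs[c]["color"][v-80:v+90,u-90:u+110,::-1]
    cv2.imwrite(f"pics/crop_{c}.png",cv2.resize(im,None,fx=3.5,fy=3.5,interpolation=cv2.INTER_CUBIC))
    for t in ["ring_a","small_ring"]:
        for d in trace(t,c):
            m=d["pixels"]; 
            cs=max(cv2.findContours(m.astype(np.uint8),0,1)[0],key=cv2.contourArea)[:,0]
            b=np.array([onz(rs[c],p,.012)[:2] for p in cs])
            (x,y),rad=cv2.minEnclosingCircle((b*1000).astype(np.float32))
            print(c,t,round(d["p"],2),np.round(d["location"]),m.sum(),round(x),round(y),"R",round(rad,1),"col",rs[c]["color"][m].mean(0).round())
E
```

```text
scene ring_a 0.9 [233. 250.] 671 435 196 R 45.5 col [138. 140. 140.]
scene ring_a 0.81 [276. 221.] 559 402 59 R 47.8 col [144.  57.  55.]
scene ring_a 0.78 [309. 179.] 345 428 -176 R 52.1 col [135. 137. 137.]
scene small_ring 0.76 [243. 296.] 512 347 300 R 32.8 col [138. 140. 140.]
side ring_a 0.92 [281. 167.] 345 425 -174 R 50.6 col [135. 136. 134.]
side ring_a 0.87 [275. 216.] 534 394 56 R 48.4 col [149.  49.  46.]
side ring_a 0.75 [240. 254.] 696 433 197 R 46.3 col [139. 139. 137.]
```

View pics/crop_scene.png

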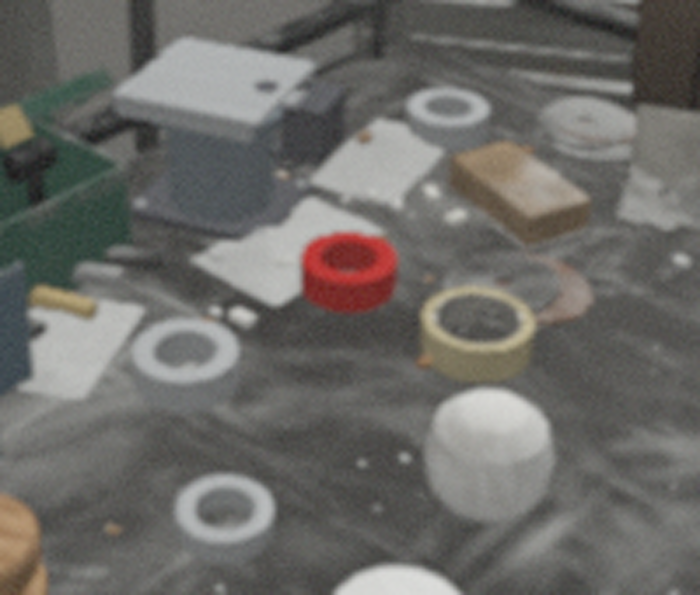

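View pics/crop_side.png

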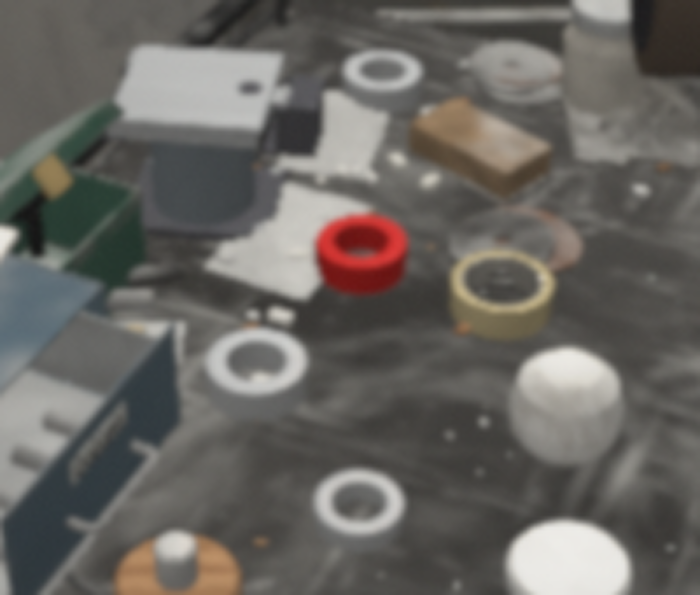

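```bash
python3 - <<'E'
from h import *
import plant
print([n for n in dir(plant) if not n.startswith('_')])
print(getattr(plant,'tip_extent',None))
rs={c:cam(c) for c in["scene","side"]}
print(onz(rs["scene"],(233.1,245),.024),onz(rs["scene"],(308.3,177.9),.024))
print(onz(rs["side"],(257/3.5+170,362/3.5+145),.024),onz(rs["side"],(382/3.5+170,72/3.5+145),.024))
for c,u,v,w in(("scene",180,145,(266,87)),("side",170,145,(250,88))):
    print(onz(rs[c],(w[0]/3.5+u,w[1]/3.5+v),.103))
E
cat >> h.py <<'E'
def to(x,y,z,yaw=0.0,tilt=True):
    s=get_state();M=R.from_quat(s["tcp_rot"]);p=s["eef_pos"]
    c,q=np.cos(yaw),np.sin(yaw)
    G=R.from_matrix([[c,q,0],[q,-c,0],[0,0,-1]])
    print("t",round(s["time"],2),"at",p.round(4),"F",s["contact_force"].round(1),"op",round(s["opening"],3),"rot(tool,deg)",np.degrees((M.inv()*G).as_rotvec()).round(2),"shift after turn cm",(G.inv().apply(np.array([x,y,z])-p)*100).round(2))
E
python3 -c "
from h import *
to(.45,.01,.25)"
```

```text
['Unreachable', 'get_state', 'place_of', 'read_camera', 'sign_off', 'tip_extent', 'trace']
0.017
[0.43312077 0.19973172 0.024     ] [ 0.41866752 -0.15758022  0.024     ]
[0.43111314 0.20149294 0.024     ] [ 0.42302503 -0.16615271  0.024     ]
[0.48728258 0.00850547 0.103     ]
[0.48507676 0.00861299 0.103     ]
t 1.9 at [ 0.2282 -0.6352  0.2483] F [ 0.2  0.4 -0.2] op 1.004 rot(tool,deg) [-0.   -0.   19.76] shift after turn cm [ 22.18 -64.52  -0.17]
```

```bash
python3 -m crank '[[1,0,0,0,0,0,6.6],[1,0,0,0,0,0,6.6],[1,0,0,0,0,0,6.56],[1,1,-3,0,0,0,0],[1,1.58,-4.5,0,0,0,0]]' && python3 -m crank '[[1,1.6,-4.6,0,0,0,0],[1,1.6,-4.6,0,0,0,0],[1,1.6,-4.6,0,0,0,0],[1,1.6,-4.6,0,0,0,0],[1,1.6,-4.6,0,0,0,0]]' && python3 -m crank '[[1,1.6,-4.6,0,0,0,0],[1,1.6,-4.6,0,0,0,0],[1,1.6,-4.6,0,0,0,0],[1,1.6,-4.6,0,0,0,0],[1,1.6,-4.6,0,0,0,0]]' && python3 -m crank '[[1,1.6,-4.6,0,0,0,0],[1,0,0,0,0,0,0],[1,0,0,0,0,0,0],[1,0,0,0,0,0,0]]'
python3 - <<'E'
from h import *
to(.45,.01,.25)
r=cam("wrist","w1")
for t,z in[("tube_mouth",.088),("lid_press",.103),("magazine",0)]:
    for d in place_of(t,"wrist"): print(t,round(d["p"],2),np.round(d["location"]),onz(r,d["location"],z).round(4))
E
```

```text
time: 2.4
eef_pos: [0.2532, -0.561, 0.2481]
tcp_rot: [1.0, -0.001, -0.0, 0.0]
contact_force: [1.2, -0.1, 0.7]
opening: 0.144
time: 2.9
eef_pos: [0.3343, -0.3284, 0.2485]
tcp_rot: [1.0, -0.0, 0.0, 0.0]
contact_force: [1.2, -0.7, -0.4]
opening: -0.004
time: 3.4
eef_pos: [0.4143, -0.0984, 0.2489]
tcp_rot: [1.0, -0.0, 0.001, 0.0]
contact_force: [0.6, -0.5, -0.3]
opening: 0.002
time: 3.8
eef_pos: [0.4299, -0.0549, 0.2484]
tcp_rot: [1.0, -0.0, 0.0, 0.0]
contact_force: [0.2, 0.5, -0.6]
opening: 0.0
t 3.8 at [ 0.4299 -0.0549  0.2484] F [ 0.2  0.5 -0.6] op 0.0 rot(tool,deg) [ 0.03 -0.   -0.04] shift after turn cm [ 2.01 -6.49 -0.16]
tube_mouth 0.79 [181.  73.] [0.5223 0.0115 0.088 ]
lid_press 0.56 [183. 115.] [0.4872 0.0085 0.103 ]
magazine 0.58 [199.  77.] [0.5219 0.0106 0.    ]
```

View pics/w1.png

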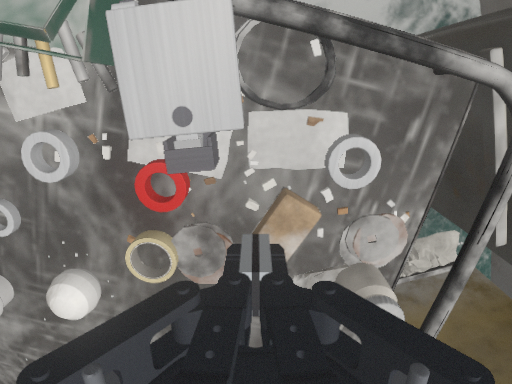

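```bash
python3 - <<'E'
from h import *
r=cam("wrist")
im=r["color"][:,:,::-1]
a=cv2.resize(im[0:180,100:260],None,fx=3.3,fy=3.3,interpolation=cv2.INTER_CUBIC);cv2.imwrite("pics/w1a.png",a)
b=np.hstack([cv2.resize(im[115:200,10:110],None,fx=4,fy=4,interpolation=2),cv2.resize(im[115:200,303:403],None,fx=4,fy=4,interpolation=2)]);cv2.imwrite("pics/w1b.png",b)
for d in trace("ring_a","wrist"):
    m=d["pixels"];cs=max(cv2.findContours(m.astype(np.uint8),0,1)[0],key=cv2.contourArea)
    print(round(d["p"],2),np.round(d["location"]),m.sum(),cv2.boundingRect(cs),r["color"][m].mean(0).round())
E
```

```text
0.97 [152. 191.] 1534 (134, 159, 55, 53) [186.  61.  59.]
0.81 [ 39. 155.] 2274 (20, 128, 60, 55) [168. 168. 168.]
0.65 [362. 168.] 1917 (324, 134, 57, 55) [170. 170. 170.]
```

View pics/w1a.png

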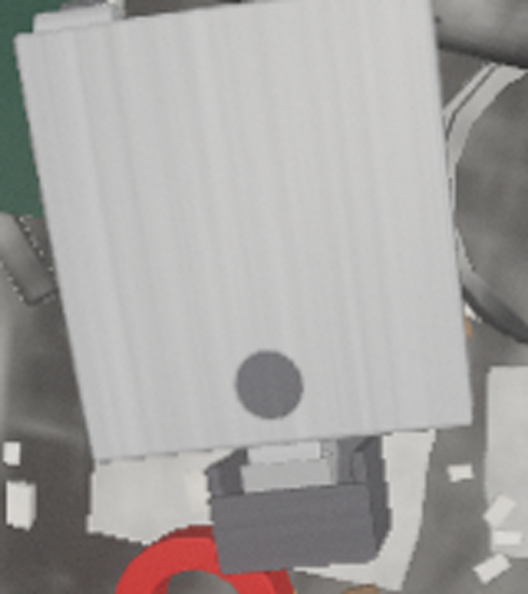

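View pics/w1b.png

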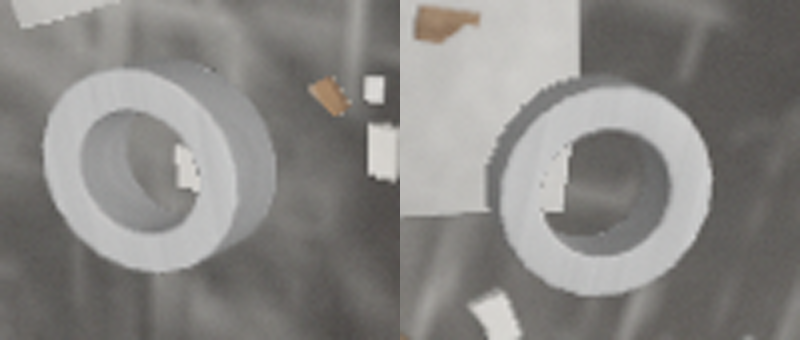

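```bash
python3 - <<'E'
from h import *
r=cam("wrist")
f=lambda x,y,u,v,s:((x+.5)/s-.5+u,(y+.5)/s-.5+v)
P=lambda x,y:onz(r,f(x,y,100,0,3.3),.103)[:2]
fl,fr,bl,m=P(93,459),P(470,424),P(17,36),P(269,384)
print(fl,fr,bl,m,np.linalg.norm(fl-fr),np.linalg.norm(fl-bl))
a=fr-fl;print("yaw from front edge",np.degrees(np.arctan2(a[0],-a[1])));b=bl-fl;print("side",np.degrees(np.arctan2(b[1],b[0])))
br=P(432,-10)
for l in [(141,170,10,115),(206,191,303,115)]:
    print("ring",onz(r,f(*l,4),.024))
for l,s in [((43,170,10,115),(238,170,10,115)),((100,191,303,115),(312,191,303,115))]:
    print("dia",np.linalg.norm(onz(r,f(*l,4),.024)-onz(r,f(*s,4),.024)))
E
```

```text
[0.46699064 0.05943572] [ 0.47541113 -0.04317678] [0.57285761 0.06769604] [0.48628446 0.0096607 ] 0.1029574178685442 0.10618874042824615
yaw from front edge 4.691241547907319
side 4.461487570162695
ring [0.434233   0.19967034 0.024     ]
ring [ 0.42571499 -0.17078698  0.024     ]
dia 0.06438639231767117
dia 0.06340056919689964
```

```bash
python3 -c "
from h import *
to(.486,.0095,.125,.08)"
```

```text
t 4.15 at [ 0.4299 -0.0551  0.2483] F [-0.3 -0.1 -0.1] op 0.001 rot(tool,deg) [-0.    0.   -4.69] shift after turn cm [ 6.11 -5.99 12.33]
```

```bash
python3 -m crank '[[1,0,0,0,0,0,-4.69],[1,2.1,-2,3,0,0,0],[1,2,-2,3.3,0,0,0],[1,2,-2,3.3,0,0,0],[1,0,0,2.6,0,0,0]]' && python3 -m crank '[[1,0,0,0,0,0,0],[1,0,0,0,0,0,0]]'
python3 - <<'E'
from h import *
to(.486,.0095,.113,.08)
r=cam("wrist","w2")
E
```

```text
time: 4.65
eef_pos: [0.4868, 0.0119, 0.1247]
tcp_rot: [0.999, 0.042, -0.0, -0.0]
contact_force: [-0.1, -0.1, 0.3]
opening: -0.005
time: 4.85
eef_pos: [0.4858, 0.0102, 0.1264]
tcp_rot: [0.999, 0.041, -0.0, -0.0]
contact_force: [-0.0, -0.6, 0.0]
opening: -0.003
t 4.85 at [0.4858 0.0102 0.1264] F [-0.  -0.6  0. ] op -0.003 rot(tool,deg) [-0.01  0.05  0.07] shift after turn cm [0.01 0.07 1.34]
```

View pics/w2.png

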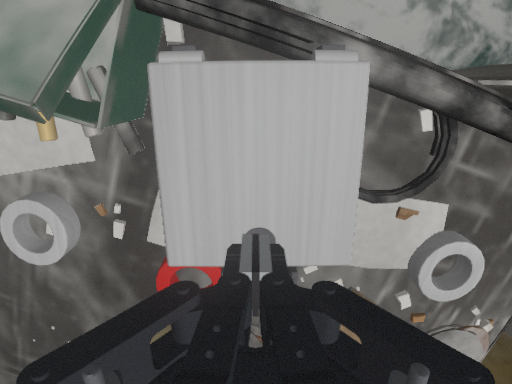

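```bash
python3 -m crank '[[1,0,0,0.6,0,0,0],[1,0,0,0.3,0,0,0],[1,0,0,0.2,0,0,0]]'; python3 -m crank '[[1,0,0,0.2,0,0,0],[1,0,0,0,0,0,0]]'
```

```text
time: 5.2
eef_pos: [0.4868, 0.0099, 0.117]
tcp_rot: [0.999, 0.041, 0.001, 0.001]
contact_force: [-1.1, -0.4, 5.8]
opening: 0.003
time: 5.4
eef_pos: [0.4867, 0.0099, 0.1145]
tcp_rot: [0.999, 0.041, 0.001, 0.001]
contact_force: [0.1, -2.6, 3.7]
opening: -0.001
```

```bash
python3 -m crank '[[1,0,0,0.15,0,0,0],[1,0,0,0,0,0,0]]'; python3 -m crank '[[1,0,0,0.1,0,0,0],[1,0,0,0,0,0,0]]'
```

```text
time: 5.6
eef_pos: [0.4868, 0.01, 0.1132]
tcp_rot: [0.999, 0.041, 0.001, 0.001]
contact_force: [-2.4, -0.4, 6.8]
opening: 0.0
time: 5.8
eef_pos: [0.4868, 0.0099, 0.1127]
tcp_rot: [0.999, 0.041, 0.001, 0.001]
contact_force: [-3.9, -1.9, 9.7]
opening: -0.006
```

```bash
python3 -m crank '[[1,0,0,0.1,0,0,0],[1,0,0,0,0,0,0]]'; python3 -m crank '[[1,-2,0,-4.5,0,0,0],[1,-1,0,-4.8,0,0,0],[-1,0,0,-4.9,0,0,0],[-1,0,0,-2,0,0,0],[-1,0,0,0,0,0,0]]';python3 -m crank '[[-1,0,0,0,0,0,0],[-1,0,0,0,0,0,0],[-1,0,0,0,0,0,0],[-1,0,0,0,0,0,0],[-1,0,0,0,0,0,0]]'
python3 - <<'E'
from h import *
r=cam("wrist","w3"); r=cam("scene","s3")
for c in("wrist","scene"):
  rr=cam(c)
  for d in place_of("tube_mouth",c): print(d["p"],d["location"],onz(rr,d["location"],.088))
to(.4342,.1997,.15,0)
E
```

```text
time: 6.0
eef_pos: [0.4869, 0.0099, 0.1122]
tcp_rot: [0.999, 0.041, 0.001, 0.001]
contact_force: [-4.3, -1.3, 13.6]
opening: -0.0
time: 6.5
eef_pos: [0.4577, 0.0078, 0.276]
tcp_rot: [0.999, 0.041, 0.004, 0.001]
contact_force: [-0.0, 0.8, -0.6]
opening: 0.51
time: 7.0
eef_pos: [0.4557, 0.0081, 0.2709]
tcp_rot: [0.999, 0.041, -0.001, -0.0]
contact_force: [0.0, -0.4, -0.2]
opening: 1.0
0.57 [257.9, 101.5] [0.52236188 0.01171091 0.088     ]
0.98 [243.5, 170.1] [ 0.52858035 -0.00142304  0.088     ]
t 7.3 at [0.456  0.0081 0.2718] F [-1.1  0.1  0.8] op 1.001 rot(tool,deg) [ 0.   -0.    4.69] shift after turn cm [ -2.18 -19.16  12.18]
```

View pics/w3.png

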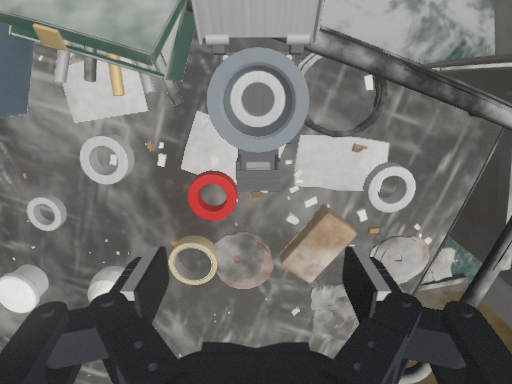

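View pics/s3.png

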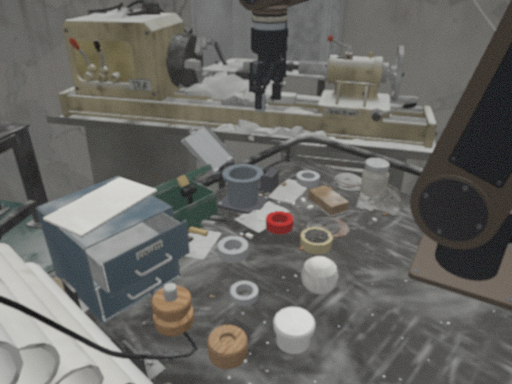

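```bash
python3 - <<'E'
from h import *
r=cam("wrist")
for z in(0,.08,.15): print(z,onz(r,(35,200),z),onz(r,(35,60),z),onz(r,(165,100),z))
rs=cam("scene")
for z in(0,.1,.15): print(z,onz(rs,(188,240),z),onz(rs,(150,190),z))
im=r["color"][:,:,::-1]
b=np.hstack([cv2.resize(im[125:195,70:150],None,fx=5,fy=5,interpolation=2),cv2.resize(im[155:225,350:430],None,fx=5,fy=5,interpolation=2)]);cv2.imwrite("pics/w3b.png",b)
cv2.imwrite("pics/w3c.png",cv2.resize(im[35:165,195:325],None,fx=4.5,fy=4.5,interpolation=2))
E
```

```text
0 [0.36099939 0.32017513 0.        ] [0.55243898 0.29656944 0.        ] [0.51203189 0.12739068 0.        ]
0.08 [0.39603765 0.25896359 0.08      ] [0.54905037 0.24009617 0.08      ] [0.51675403 0.10487595 0.08      ]
0.15 [0.42669613 0.20540349 0.15      ] [0.54608534 0.19068206 0.15      ] [0.5208859  0.08517557 0.15      ]
0 [0.5480432 0.2067569 0.       ] [0.77931133 0.07521758 0.        ]
0.1 [0.45531951 0.31317392 0.1       ] [0.64437762 0.20564257 0.1       ]
0.15 [0.40895767 0.36638243 0.15      ] [0.57691076 0.27085506 0.15      ]
```

View pics/w3b.png

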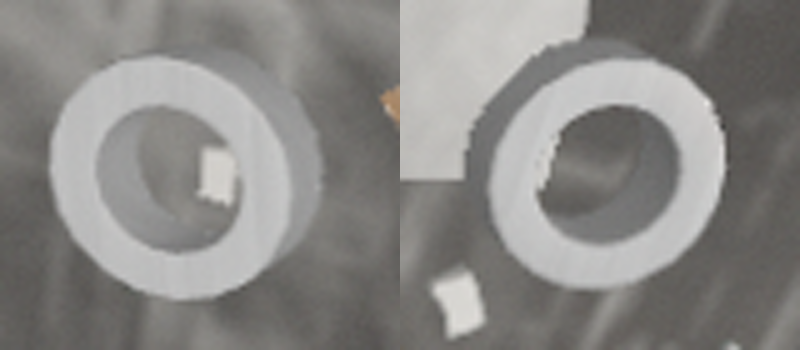

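View pics/w3c.png

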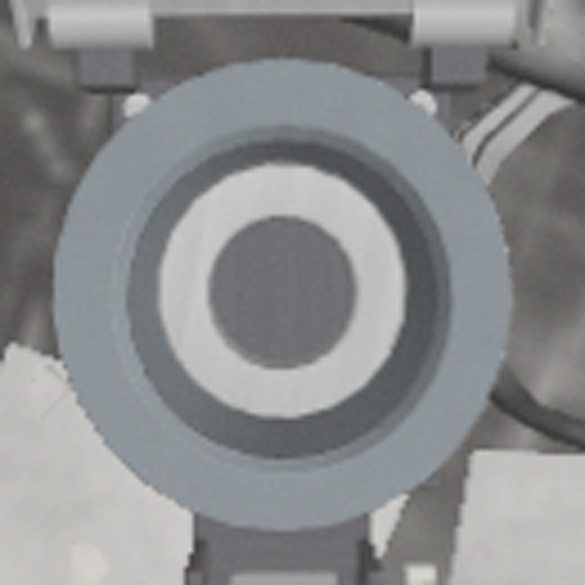

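```bash
python3 - <<'E'
from h import *
r=cam("wrist");s=cam("side","sd4");c=cam("scene")
print("tube",onz(r,(257.9,100.1),.088),"near",onz(r,(104.2,160.4),.024),"far",onz(r,(391.2,189.8),.024))
print(proj(c,[.434,.2,.024]),proj(s,[.434,.2,.024]))
f=lambda im,u,v:cv2.resize(im["color"][v:v+170,u:u+220,::-1],None,fx=1.8,fy=1.8,interpolation=2)
cv2.imwrite("pics/box.png",np.hstack([f(c,30,150),f(s,60,180)]))
to(.4342,.1997,.15,0.08)
E
```

```text
tube [0.52394746 0.01175491 0.088     ] near [0.43403448 0.1990663  0.024     ] far [ 0.42487842 -0.17120771  0.024     ]
[[232.67450216 244.94180547]] [[242.3249776  247.79651433]]
t 7.55 at [0.456  0.0081 0.2719] F [-0.1  0.2 -0.5] op 0.996 rot(tool,deg) [ 0.   -0.01  0.1 ] shift after turn cm [ -0.64 -19.28  12.19]
```

View pics/box.png

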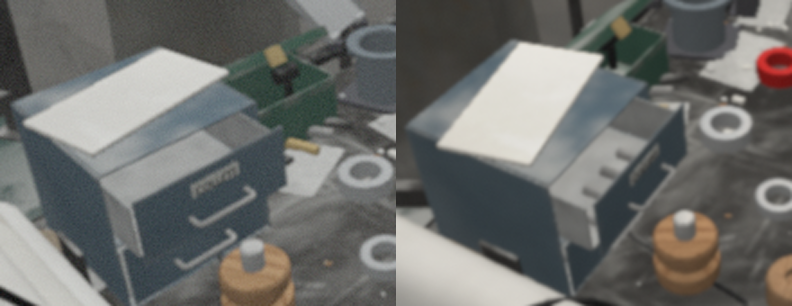

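```bash
python3 - <<'E'
from h import *
s=cam("side");c=cam("scene")
def tri(a,b):
    o1,d1=ray(c,a);o2,d2=ray(s,b);d1/=np.linalg.norm(d1);d2/=np.linalg.norm(d2)
    t=np.linalg.lstsq(np.c_[d1,-d2],o2-o1,rcond=None)[0];p,q=o1+d1*t[0],o2+d2*t[1];return ((p+q)/2).round(3),np.linalg.norm(p-q).round(4)
print(tri((188,222),(221,238)))
print(tri((133/1.8+30,255/1.8+150),((592-396)/1.8+60,250/1.8+180)))
E
```

```text
(array([0.437, 0.329, 0.154]), np.float64(0.0003))
(array([0.48 , 0.489, 0.104]), np.float64(0.001))
```

```bash
python3 -m crank '[[-1,-0.1,-4.8,1,0,0,0.1],[-1,-0.1,-4.8,1,0,0,0],[-1,-0.2,-4.8,1,0,0,0],[-1,-0.2,-4.7,1,0,0,0],[-1,0,0,4.8,0,0,0]]' && python3 -m crank '[[-1,0,0,3.4,0,0,0],[-1,0,0,0,0,0,0],[-1,0,0,0,0,0,0]]'
python3 - <<'E'
from h import *
r=cam("wrist","w5");to(.4341,.1994,.021,.08);to(.4341,.1994,.06,.08)
E
```

```text
time: 8.15
eef_pos: [0.4376, 0.2034, 0.1889]
tcp_rot: [0.999, 0.043, 0.007, -0.002]
contact_force: [1.1, -0.1, 0.0]
opening: 1.003
time: 8.45
eef_pos: [0.4348, 0.1979, 0.1501]
tcp_rot: [0.999, 0.04, -0.0, 0.0]
contact_force: [-0.1, -0.2, 1.1]
opening: 1.002
t 8.5 at [0.436  0.198  0.1516] F [-0.1  0.5  1.6] op 0.999 rot(tool,deg) [-0.02 -0.15 -0.03] shift after turn cm [-0.17 -0.15 13.06]
t 8.5 at [0.436  0.198  0.1516] F [-0.1  0.5  1.6] op 0.999 rot(tool,deg) [-0.02 -0.15 -0.03] shift after turn cm [-0.17 -0.15  9.16]
```

View pics/w5.png

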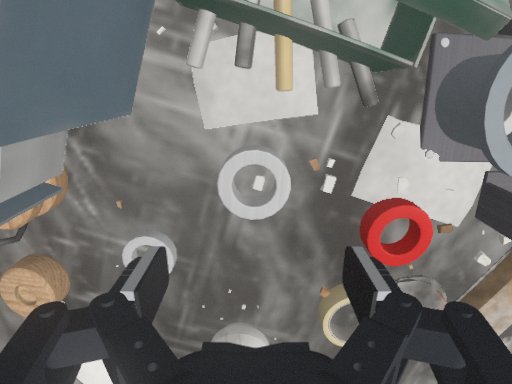

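```bash
python3 - <<'E'
from h import *
r=cam("wrist");c=cam("scene")
print(onz(r,(254.5,184.5),.024),proj(r,[.434,.1992,.024]))
print(onz(c,(320,290),0),onz(c,(320,260),.04),onz(r,(240,325),.05))
print(onz(c,(316,250),0),onz(r,(350,345),.02))
to(.4341,.1994,.021,.08)
E
```

```text
[0.43561674 0.19941299 0.024     ] [[254.59885952 186.29501527]]
[0.23247347 0.21152462 0.        ] [0.25013172 0.17605081 0.04      ] [0.30637692 0.20269806 0.05      ]
[0.28707928 0.1002147  0.        ] [0.25900327 0.08054184 0.02      ]
t 8.6 at [0.4366 0.198  0.1525] F [ 0.   0.8 -0.3] op 1.001 rot(tool,deg) [-0.04 -0.28 -0.05] shift after turn cm [-0.24 -0.16 13.15]
```

```bash
python3 -m crank '[[-1,-0.1,-0.15,4.5,0,0,0],[-1,0,0,4.3,0,0,0],[-1,0,0,2,0,0,0],[-1,0,0,1.2,0,0,0],[-1,0,0,0,0,0,0]]' 
python3 - <<'E'
from h import *
r=cam("wrist","w6");to(.435,.1993,.021,.08)
E
```

```text
time: 9.1
eef_pos: [0.4339, 0.1992, 0.0298]
tcp_rot: [0.999, 0.04, -0.0, 0.0]
contact_force: [0.3, -0.7, 0.2]
opening: 0.997
t 9.15 at [0.4348 0.1994 0.0309] F [-0.  -0.2  0.1] op 0.999 rot(tool,deg) [-0.01 -0.11 -0.02] shift after turn cm [0.02 0.01 0.99]
```

View pics/w6.png

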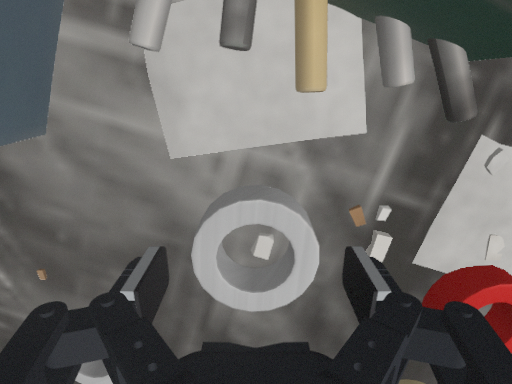

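```bash
python3 - <<'E'
from h import *
r=cam("wrist");print(onz(r,(255.7,255),.024));to(.435,.1993,.021,.08)
E
python3 -m crank '[[-1,0,0,0.9,0,0,0],[-1,0,0,0,0,0,0],[0.6,0,0,0,0,0,0],[0.6,0,0,0,0,0,0],[0.6,0,0,0,0,0,0]]' 50
python3 -m crank '[[0.6,0,0,0,0,0,0],[0.6,0,0,0,0,0,0]]'
python3 - <<'E'
from h import *
r=cam("wrist","w7");r=cam("scene","s7");to(.435,.1993,.021,.08)
E
```

```text
[0.43590224 0.20000184 0.024     ]
t 9.2 at [0.4353 0.1996 0.0316] F [-0.3  0.8  0.3] op 0.997 rot(tool,deg) [-0.03 -0.19 -0.02] shift after turn cm [-0.03  0.03  1.06]
time: 9.7
eef_pos: [0.434, 0.1994, 0.0218]
tcp_rot: [0.999, 0.04, 0.0, 0.0]
contact_force: [-2.8, -1.2, 4.9]
opening: 0.722
time: 9.9
eef_pos: [0.434, 0.1994, 0.0219]
tcp_rot: [0.999, 0.04, 0.0, 0.0]
contact_force: [-1.9, -1.7, 5.2]
opening: 0.721
t 10.0 at [0.434  0.1994 0.0218] F [-2.1 -1.2  4.1] op 0.722 rot(tool,deg) [ 0.02 -0.02  0.01] shift after turn cm [0.1  0.02 0.08]
```

View pics/w7.png

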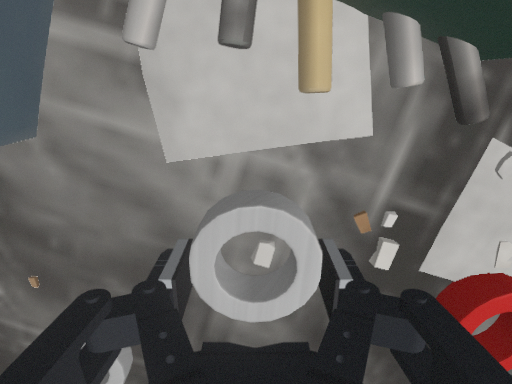

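```bash
python3 -m crank '[[0.6,0,0,-1,0,0,0],[0.6,0,0,-2.5,0,0,0],[0.6,0,0,-4.5,0,0,0],[0.6,0,0,-4.8,0,0,0],[0.6,0,0,-4,0,0,0]]' 
python3 - <<'E'
from h import *
to(.523,.012,.17,.08)
E
```

```text
time: 10.5
eef_pos: [0.4331, 0.1994, 0.1909]
tcp_rot: [0.999, 0.04, 0.0, -0.0]
contact_force: [1.0, 0.5, -3.1]
opening: 0.723
t 10.5 at [0.4331 0.1994 0.1909] F [ 1.   0.5 -3.1] op 0.723 rot(tool,deg) [-0.01 -0.03  0.01] shift after turn cm [ 7.47 19.4   2.09]
```

Force −3.1 N matches the ring's weight. Moving to above the tube.

```bash
python3 -m crank '[[0.6,1,2.6,0,0,0,0],[0.6,1.7,4.4,0,0,0,0],[0.6,1.7,4.4,0,0,0,0],[0.6,1.7,4.4,0,0,0,0],[0.6,1.3,3.5,0,0,0,0]]' && python3 -m crank '[[0.6,0,0,2,0,0,0],[0.6,0,0,1.4,0,0,0],[0.6,0,0,0,0,0,0],[0.6,0,0,0,0,0,0]]' 
python3 - <<'E'
from h import *
to(.523,.012,.125,.08)
r=cam("wrist","w8");r=cam("scene","s8")
E
```

```text
time: 11.0
eef_pos: [0.5228, 0.0108, 0.1885]
tcp_rot: [0.999, 0.04, -0.0, 0.0]
contact_force: [1.1, 0.3, -4.4]
opening: 0.722
time: 11.4
eef_pos: [0.5217, 0.0138, 0.154]
tcp_rot: [0.999, 0.041, -0.001, -0.0]
contact_force: [-0.1, 0.5, -3.0]
opening: 0.716
t 11.4 at [0.5217 0.0138 0.154 ] F [-0.1  0.5 -3. ] op 0.716 rot(tool,deg) [-0.04  0.13  0.07] shift after turn cm [0.11 0.19 2.9 ]
```

View pics/w8.png

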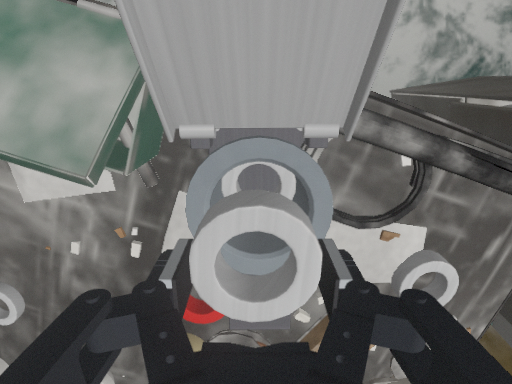

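View pics/s8.png

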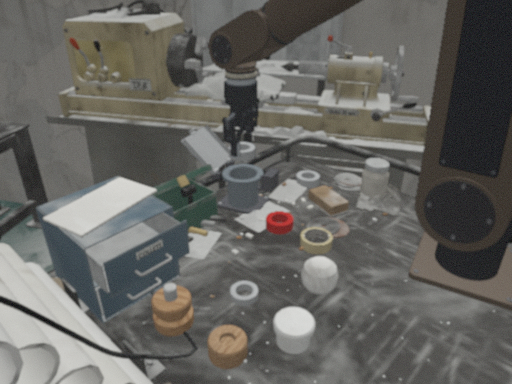

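```bash
cat >> h.py <<'E'
from scipy.optimize import least_squares
def circ(r,uvs,z,R0):
    P=np.array([onz(r,p,z)[:2] for p in uvs])
    s=least_squares(lambda c:np.hypot(*(P-c).T)-R0,P.mean(0));return s.x.round(4),(s.fun*1000).round(1)
E
python3 - <<'E'
from h import *
r=cam("wrist")
im=r["color"][:,:,::-1]
cv2.imwrite("pics/w9.png",cv2.resize(im[120:330,165:345],None,fx=2.8,fy=2.8,interpolation=2))
E
```

```text
(no output)
```

View pics/w9.png

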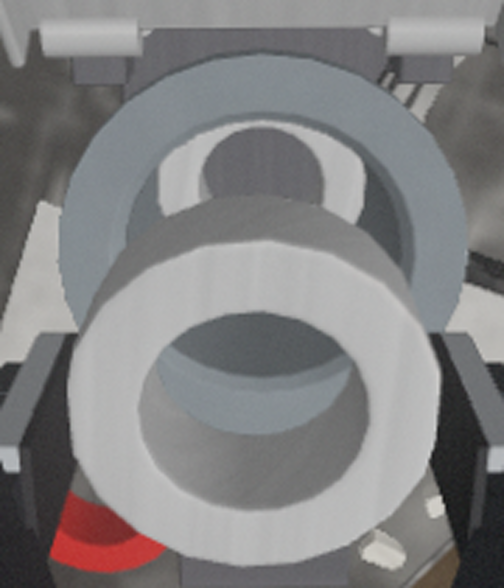

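```bash
python3 - <<'E'
from h import *
r=cam("wrist")
f=lambda L:[((x+.5)/2.8-.5+165,(y+.5)/2.8-.5+120) for x,y in L]
print("flange",circ(r,f([(59,240),(467,240),(265,53),(114,115),(411,108)]),.088,.05))
s=get_state();z=s["eef_pos"][2]+.002
print("ring",circ(r,f([(69,390),(440,395),(255,240),(255,566)]),z,.032))
print("bore",circ(r,f([(139,405),(370,410),(255,311),(255,510)]),z,.019))
to(.523,.012,.125,.08)
E
```

```text
flange (array([0.5222, 0.0117]), array([-0.1, -0.5, -0. , -0.2,  0.3]))
ring (array([0.5223, 0.0141]), array([-0.9, -0.9, -0.3, -0.6]))
bore (array([0.5226, 0.0141]), array([0.3, 0.3, 0.3, 0.3]))
t 11.6 at [0.5232 0.0135 0.1559] F [ 0.1 -0.7 -4.2] op 0.719 rot(tool,deg) [ 0.03 -0.1   0.07] shift after turn cm [-0.03  0.15  3.09]
```

```bash
python3 -m crank '[[0.6,0,0.2,2,0,0,0],[0.6,0,0,1.5,0,0,0],[0.6,0,0,0,0,0,0],[0.6,0,0,0,0,0,0]]' 
python3 - <<'E'
from h import *
to(.522,.0117,.10,.08)
r=cam("wrist","w10")
im=r["color"][:,:,::-1]
cv2.imwrite("pics/w10.png",cv2.resize(im[120:330,165:345],None,fx=2.8,fy=2.8,interpolation=2))
E
```

```text
time: 12.0
eef_pos: [0.5226, 0.0111, 0.1195]
tcp_rot: [0.999, 0.04, -0.001, -0.0]
contact_force: [1.4, -0.1, -3.8]
opening: 0.716
t 12.0 at [0.5226 0.0111 0.1195] F [ 1.4 -0.1 -3.8] op 0.716 rot(tool,deg) [-0.02  0.06  0.01] shift after turn cm [-0.06 -0.06  1.95]
```

View pics/w10.png

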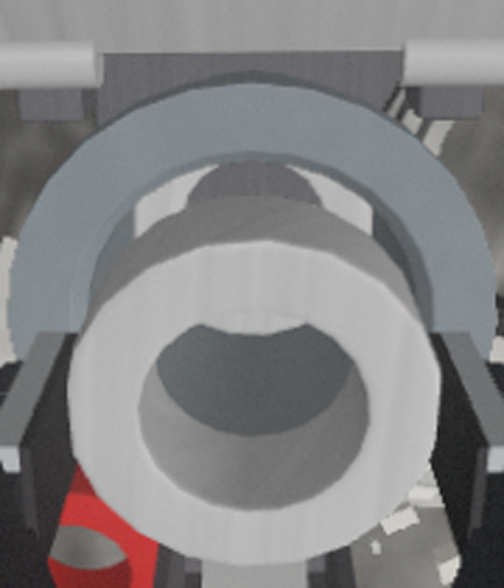

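```bash
python3 -m crank '[[0.6,0,0,0.8,0,0,0],[0.6,0,0,0.4,0,0,0],[0.6,0,0,0,0,0,0]]'; python3 -m crank '[[0.6,0,0,0.4,0,0,0],[0.6,0,0,0,0,0,0],[0.6,0,0,0,0,0,0]]'
python3 - <<'E'
from h import *
to(.522,.0117,.10,.08)
r=cam("wrist")
im=r["color"][:,:,::-1]
cv2.imwrite("pics/w11.png",cv2.resize(im[120:330,135:375],None,fx=2.8,fy=2.8,interpolation=2))
E
```

```text
time: 12.35
eef_pos: [0.5223, 0.011, 0.107]
tcp_rot: [0.999, 0.04, -0.001, -0.0]
contact_force: [-0.2, -0.9, -3.2]
opening: 0.72
time: 12.65
eef_pos: [0.5229, 0.0109, 0.1038]
tcp_rot: [0.999, 0.04, -0.0, -0.0]
contact_force: [-0.0, 0.5, -3.4]
opening: 0.72
t 12.65 at [0.5229 0.0109 0.1038] F [-0.   0.5 -3.4] op 0.72 rot(tool,deg) [-0.    0.01  0.  ] shift after turn cm [-0.08 -0.09  0.38]
```

View pics/w11.png

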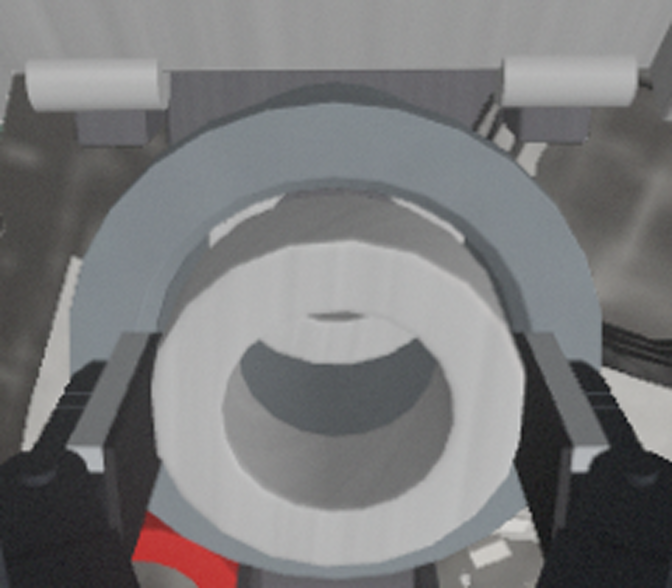

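```bash
python3 -m crank '[[0.6,0,0,0.3,0,0,0],[0.6,0,0,0,0,0,0],[0.6,0,0,0,0,0,0]]'; python3 -m crank '[[0.6,0,0,0.2,0,0,0],[0.6,0,0,0,0,0,0],[0.6,0,0,0,0,0,0]]'
```

```text
time: 13.0
eef_pos: [0.5228, 0.0109, 0.1007]
tcp_rot: [0.999, 0.04, -0.0, -0.0]
contact_force: [0.5, -0.2, -3.6]
opening: 0.72
time: 13.3
eef_pos: [0.5233, 0.0109, 0.0998]
tcp_rot: [0.999, 0.04, 0.0, 0.0]
contact_force: [-3.0, 0.8, 3.9]
opening: 0.721
```

```bash
python3 -m crank '[[0.6,0,0,-0.1,0,0,0],[-1,0,0,0,0,0,0],[-1,0,0,0,0,0,0],[-1,0,0,0,0,0,0],[-1,0,0,0,0,0,0]]'; python3 -m crank '[[-1,0,0,-3,0,0,0],[-1,0,0,-4.5,0,0,0],[-1,0,0,-4,0,0,0],[-1,0,0,0,0,0,0]]'
python3 - <<'E'
from h import *
to(.425,-.171,.15,.08)
r=cam("wrist","w12")
E
```

```text
time: 13.8
eef_pos: [0.5232, 0.0109, 0.0999]
tcp_rot: [0.999, 0.04, 0.0, 0.0]
contact_force: [0.7, -0.4, -0.8]
opening: 0.999
time: 14.2
eef_pos: [0.5268, 0.0103, 0.2223]
tcp_rot: [0.999, 0.04, 0.007, 0.001]
contact_force: [0.0, -0.1, 0.6]
opening: 1.001
t 14.2 at [0.5268 0.0103 0.2223] F [ 0.  -0.1  0.6] op 1.001 rot(tool,deg) [ 0.2  -0.78  0.01] shift after turn cm [-11.6   17.26   7.23]
```

View pics/w12.png

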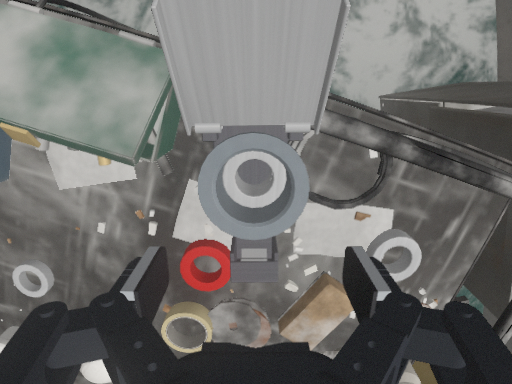

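```bash
python3 - <<'E'
from h import *
c=cam("scene");s=cam("side")
f=lambda im,u,v:cv2.resize(im["color"][v:v+120,u:u+200,::-1],None,fx=3.9,fy=2.4*1.02,interpolation=2)
f=lambda im,u,v:cv2.resize(im["color"][v:v+95,u:u+220,::-1],None,fx=3.2,fy=3.2,interpolation=2)
cv2.imwrite("pics/rail.png",np.vstack([f(c,230,120)[:300],f(s,190,105)[:300]]))
E
```

```text
(no output)
```

View pics/rail.png

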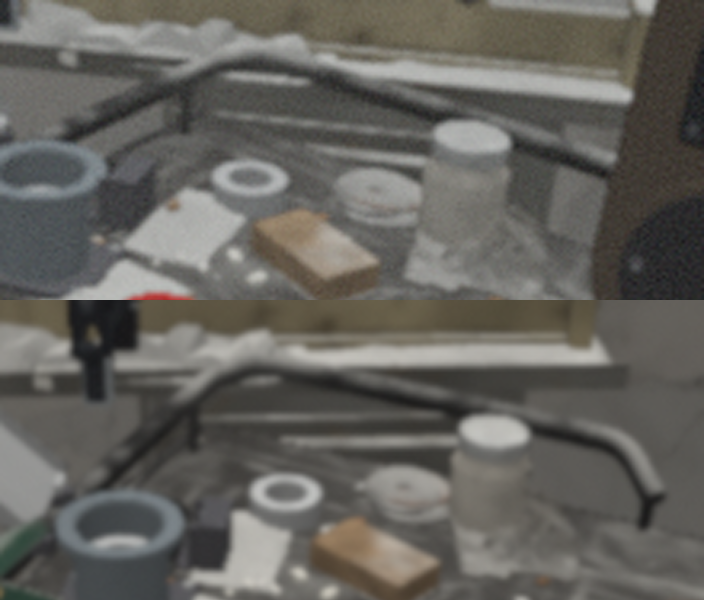

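```bash
python3 - <<'E'
from h import *
s=cam("side");c=cam("scene")
def tri(a,b):
    o1,d1=ray(c,(230+a[0]/3.2,120+a[1]/3.2));o2,d2=ray(s,(190+b[0]/3.2,105+(b[1]-300)/3.2));d1/=np.linalg.norm(d1);d2/=np.linalg.norm(d2)
    t=np.linalg.lstsq(np.c_[d1,-d2],o2-o1,rcond=None)[0];p,q=o1+d1*t[0],o2+d2*t[1];return ((p+q)/2).round(3),np.linalg.norm(p-q).round(4)
print("rail corner",tri((260,55),(265,365)))
print("jar top",tri((472,140),(495,433)))
print("block far-left",tri((255,228),(315,535)),"far-right",tri((298,210),(358,518)),"front",tri((320,283),(383,590)),"right",tri((378,258),(438,562)))
r=cam("wrist");print("stack top",onz(r,(255,178),.056))
im=r["color"][:,:,::-1]
cv2.imwrite("pics/w13.png",cv2.resize(im[125:245,190:320],None,fx=4.5,fy=4.5,interpolation=2))
to(.425,-.171,.15,.08)
E
```

```text
rail corner (array([ 0.466, -0.278,  0.092]), np.float64(0.0015))
jar top (array([ 0.247, -0.191,  0.093]), np.float64(0.0005))
block far-left (array([ 0.384, -0.09 ,  0.029]), np.float64(0.0076)) far-right (array([ 0.348, -0.084,  0.056]), np.float64(0.0042)) front (array([ 0.321, -0.071,  0.001]), np.float64(0.0022)) right (array([ 0.278, -0.071,  0.036]), np.float64(0.0031))
stack top [0.51799479 0.01190139 0.056     ]
t 14.5 at [0.5219 0.0111 0.2128] F [-0.3  0.2 -0.3] op 0.999 rot(tool,deg) [-0.05  0.2  -0.  ] shift after turn cm [-11.11  17.38   6.28]
```

View pics/w13.png

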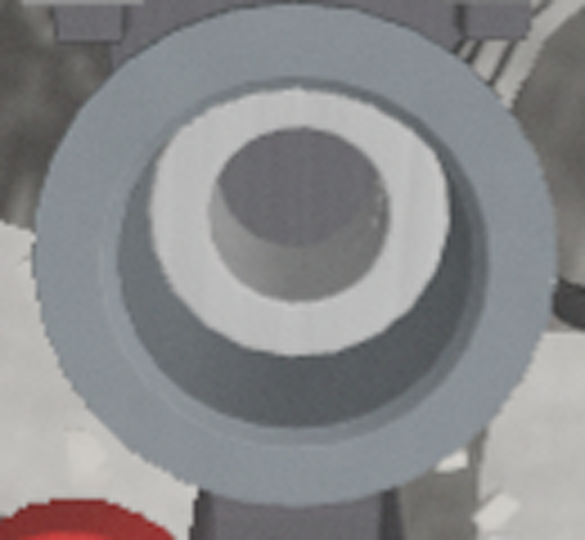

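```bash
python3 -m crank '[[-1,-1.6,2.5,0,0,0,0],[-1,-2.6,4.1,0,0,0,0],[-1,-2.6,4.1,0.5,0,0,0],[-1,-2.6,4.1,1,0,0,0],[-1,-1.7,2.6,3,0,0,0]]' && python3 -m crank '[[-1,0,0,1.8,0,0,0],[-1,0,0,0,0,0,0],[-1,0,0,0,0,0,0]]'
python3 - <<'E'
from h import *
r=cam("wrist","w14");to(.425,-.171,.031,.08)
E
```

```text
time: 15.0
eef_pos: [0.4262, -0.1744, 0.1711]
tcp_rot: [0.999, 0.039, 0.002, 0.002]
contact_force: [0.9, 0.1, 0.2]
opening: 0.998
time: 15.3
eef_pos: [0.4258, -0.171, 0.1511]
tcp_rot: [0.999, 0.04, -0.001, -0.001]
contact_force: [0.5, -0.5, 0.0]
opening: 0.998
t 15.35 at [ 0.4266 -0.1712  0.1521] F [ 0.8  0.1 -0.3] op 1.0 rot(tool,deg) [-0.   -0.    0.04] shift after turn cm [-0.16 -0.03 12.11]
```

View pics/w14.png

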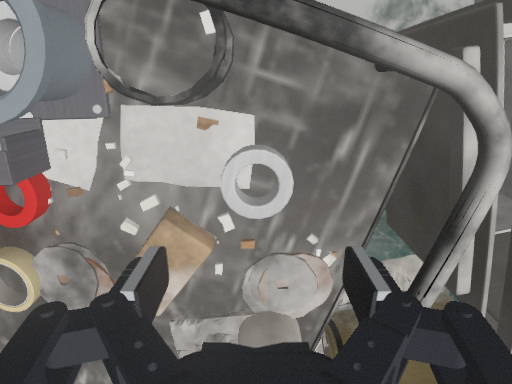

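```bash
python3 - <<'E'
from h import *
r=cam("wrist")
for p in [(415,290),(440,250),(478,150),(440,85),(375,62)]: print(p,onz(r,p,.092).round(3))
f=[(221,183),(292,183),(257,147+2),(257,219)]
print(circ(r,[(221,184),(293,184),(257,219),(232,210),(283,210)],.024,.032))
print("block",onz(r,(215,240),.03))
to(.425,-.171,.031,.08)
E
```

```text
(415, 290) [ 0.375 -0.294  0.092]
(440, 250) [ 0.409 -0.303  0.092]
(478, 150) [ 0.482 -0.309  0.092]
(440, 85) [ 0.518 -0.274  0.092]
(375, 62) [ 0.527 -0.232  0.092]
(array([ 0.425 , -0.1722]), array([-0.6, -0.9, -0.4,  0. ,  0.5]))
block [ 0.37247819 -0.13836605  0.03      ]
t 15.4 at [ 0.427  -0.1712  0.1527] F [0.9 0.2 0.2] op 0.999 rot(tool,deg) [ 0.04 -0.06  0.07] shift after turn cm [-0.2  -0.04 12.17]
```

```bash
python3 -m crank '[[-1,-0.1,0,4.5,0,0,0],[-1,0,0,4.3,0,0,0],[-1,0,0,2,0,0,0],[-1,0,0,1.2,0,0,0],[-1,0,0,0,0,0,0]]' 
python3 - <<'E'
from h import *
r=cam("wrist","w15");to(.425,-.1716,.021,.08)
E
```

```text
time: 15.9
eef_pos: [0.4252, -0.1709, 0.0313]
tcp_rot: [0.999, 0.041, -0.001, -0.0]
contact_force: [-0.4, 0.4, 0.2]
opening: 0.996
t 15.95 at [ 0.426  -0.1715  0.0324] F [ 0.3  0.1 -0.5] op 0.996 rot(tool,deg) [ 0.03 -0.04  0.06] shift after turn cm [-0.1   0.    1.14]
```

View pics/w15.png

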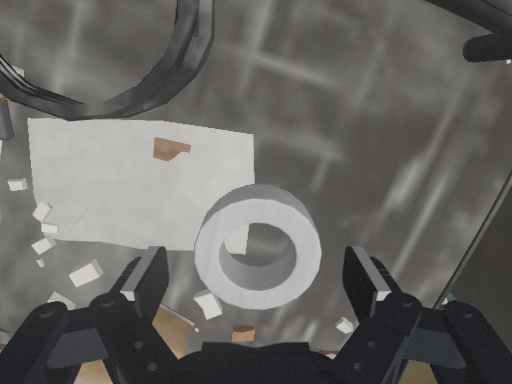

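```bash
python3 -m crank '[[-1,0,0.1,1,0,0,0],[-1,0,0,0,0,0,0],[0.6,0,0,0,0,0,0],[0.6,0,0,0,0,0,0],[0.6,0,0,0,0,0,0]]' 50
python3 -m crank '[[0.6,0,0,0,0,0,0],[0.6,0,0,0,0,0,0]]' && python3 -m crank '[[0.6,0,0,-1,0,0,0],[0.6,0,0,-2.5,0,0,0],[0.6,0,0,-4.5,0,0,0],[0.6,0,0,-4.8,0,0,0],[0.6,0,0,-4,0,0,0]]' 
python3 - <<'E'
from h import *
to(.5225,.0113,.185,.08)
E
```

```text
time: 16.45
eef_pos: [0.4258, -0.1726, 0.0232]
tcp_rot: [0.999, 0.04, 0.0, -0.0]
contact_force: [-1.9, 3.2, 6.9]
opening: 0.732
time: 16.65
eef_pos: [0.4257, -0.1726, 0.0232]
tcp_rot: [0.999, 0.04, 0.0, -0.0]
contact_force: [-2.9, 3.3, 6.5]
opening: 0.73
time: 17.15
eef_pos: [0.4249, -0.1723, 0.1921]
tcp_rot: [0.999, 0.04, 0.0, 0.0]
contact_force: [0.6, -0.3, -4.3]
opening: 0.725
t 17.15 at [ 0.4249 -0.1723  0.1921] F [ 0.6 -0.3 -4.3] op 0.725 rot(tool,deg) [ 0.04 -0.04  0.01] shift after turn cm [ 11.2  -17.52   0.71]
```

```bash
python3 -m crank '[[0.6,1.6,-2.5,0,0,0,0],[0.6,2.6,-4.1,0,0,0,0],[0.6,2.6,-4.1,0,0,0,0],[0.6,2.6,-4.1,0,0,0,0],[0.6,1.8,-2.7,0,0,0,0]]' && python3 -m crank '[[0.6,0,0,2,0,0,0],[0.6,0,0,1.7,0,0,0],[0.6,0,0,0,0,0,0],[0.6,0,0,0,0,0,0]]' 
python3 - <<'E'
from h import *
to(.5225,.0113,.125,.08)
r=cam("wrist","w16")
im=r["color"][:,:,::-1]
cv2.imwrite("pics/w16.png",cv2.resize(im[120:330,165:345],None,fx=2.8,fy=2.8,interpolation=2))
E
```

```text
time: 17.65
eef_pos: [0.5229, 0.0137, 0.1896]
tcp_rot: [0.999, 0.041, -0.0, -0.0]
contact_force: [-0.2, 0.1, -3.4]
opening: 0.729
time: 18.05
eef_pos: [0.5222, 0.011, 0.1525]
tcp_rot: [0.999, 0.04, -0.001, -0.0]
contact_force: [0.3, 0.9, -3.9]
opening: 0.726
t 18.05 at [0.5222 0.011  0.1525] F [ 0.3  0.9 -3.9] op 0.726 rot(tool,deg) [-0.02  0.09 -0.  ] shift after turn cm [ 0.03 -0.03  2.75]
```

View pics/w16.png

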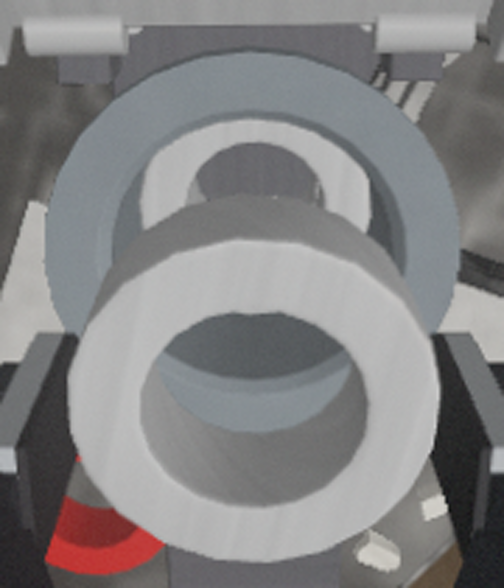

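```bash
python3 - <<'E'
from h import *
r=cam("wrist")
f=lambda L:[((x+.5)/2.8-.5+165,(y+.5)/2.8-.5+120) for x,y in L]
print("flange",circ(r,f([(44,240),(459,240),(252,50)]),.088,.05))
s=get_state();z=s["eef_pos"][2]+.001
print("ring",circ(r,f([(68,390),(440,392),(255,240),(255,562)]),z,.032))
print("bore",circ(r,f([(140,400),(368,400),(255,311),(255,507)]),z,.019))
to(.523,.012,.125,.08)
E
```

```text
flange (array([0.5227, 0.0119]), array([-0.1, -0.1,  0. ]))
ring (array([0.5223, 0.0113]), array([-0.7, -0.7, -0.6, -0.8]))
bore (array([0.5224, 0.0113]), array([0.2, 0.2, 0.1, 0.1]))
t 18.15 at [0.5234 0.0106 0.1539] F [-0.5  0.  -3.8] op 0.728 rot(tool,deg) [ 0.03 -0.1  -0.03] shift after turn cm [-0.03 -0.15  2.89]
```

```bash
python3 -m crank '[[0.6,0,-0.05,2,0,0,0],[0.6,0,0,1.5,0,0,0],[0.6,0,0,0.5,0,0,0],[0.6,0,0,0,0,0,0]]'; python3 -m crank '[[0.6,0,0,0.5,0,0,0],[0.6,0,0,0.3,0,0,0],[0.6,0,0,0,0,0,0],[0.6,0,0,0,0,0,0]]'
python3 - <<'E'
from h import *
to(.5225,.0113,.1,.08)
r=cam("wrist")
im=r["color"][:,:,::-1]
cv2.imwrite("pics/w17.png",cv2.resize(im[120:330,135:375],None,fx=2.8,fy=2.8,interpolation=2))
E
```

```text
time: 18.55
eef_pos: [0.5221, 0.0114, 0.1119]
tcp_rot: [0.999, 0.04, -0.001, -0.0]
contact_force: [0.8, 0.2, -3.9]
opening: 0.731
time: 18.95
eef_pos: [0.523, 0.0114, 0.105]
tcp_rot: [0.999, 0.04, 0.0, 0.0]
contact_force: [-0.3, -0.5, -2.5]
opening: 0.728
t 18.95 at [0.523  0.0114 0.105 ] F [-0.3 -0.5 -2.5] op 0.728 rot(tool,deg) [ 0.   -0.02  0.  ] shift after turn cm [-0.05  0.01  0.5 ]
```

View pics/w17.png

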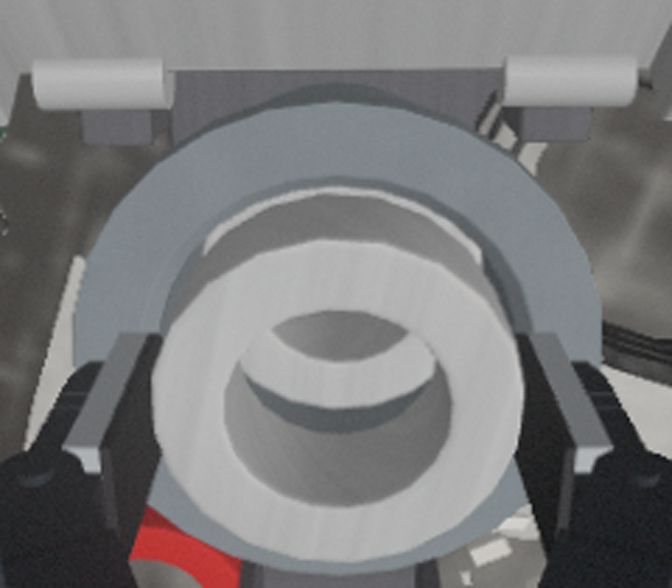

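```bash
python3 -m crank '[[0.6,0,0,0.3,0,0,0],[0.6,0,0,0,0,0,0],[0.6,0,0,0,0,0,0]]'; python3 -m crank '[[0.6,0,0,0.1,0,0,0],[0.6,0,0,0,0,0,0],[0.6,0,0,0,0,0,0]]'
```

```text
time: 19.3
eef_pos: [0.5228, 0.0114, 0.1017]
tcp_rot: [0.999, 0.04, -0.0, -0.0]
contact_force: [-0.5, 0.3, -5.4]
opening: 0.728
time: 19.6
eef_pos: [0.5229, 0.0114, 0.1008]
tcp_rot: [0.999, 0.04, -0.0, -0.0]
contact_force: [0.5, -0.5, -3.4]
opening: 0.728
```

```bash
python3 -m crank '[[-1,0,0,0,0,0,0],[-1,0,0,0,0,0,0],[-1,0,0,0,0,0,0],[-1,0,0,0,0,0,0]]'; python3 -m crank '[[-1,-0.5,0,-3,0,0,0],[-1,-1,0,-4.5,0,0,0],[-1,-1.5,0,-4.5,0,0,0],[-1,-1,0,-4,0,0,0],[-1,0,0,0,0,0,0]]';python3 -m crank '[[-1,0,0,0,0,0,0],[-1,0,0,0,0,0,0],[-1,0,0,0,0,0,0]]'
python3 - <<'E'
from h import *
to(.4825,.0113,.26,.08)
r=cam("wrist","w18");s=cam("scene","s18")
im=r["color"][:,:,::-1]
cv2.imwrite("pics/w18b.png",cv2.resize(im[60:200,180:330],None,fx=4.2,fy=4.2,interpolation=2))
E
```

```text
time: 20.0
eef_pos: [0.5234, 0.0113, 0.1015]
tcp_rot: [0.999, 0.04, 0.001, 0.0]
contact_force: [0.4, 0.1, -0.5]
opening: 1.0
time: 20.5
eef_pos: [0.4856, 0.0077, 0.2686]
tcp_rot: [0.999, 0.04, 0.007, 0.002]
contact_force: [0.5, -0.9, 0.3]
opening: 0.999
time: 20.8
eef_pos: [0.4822, 0.0084, 0.2586]
tcp_rot: [0.999, 0.04, -0.002, -0.0]
contact_force: [-0.0, 0.6, 0.4]
opening: 1.001
t 20.8 at [0.4822 0.0084 0.2586] F [-0.   0.6  0.4] op 1.001 rot(tool,deg) [-0.06  0.22  0.  ] shift after turn cm [ 0.05 -0.29 -0.14]
```

View pics/w18b.png

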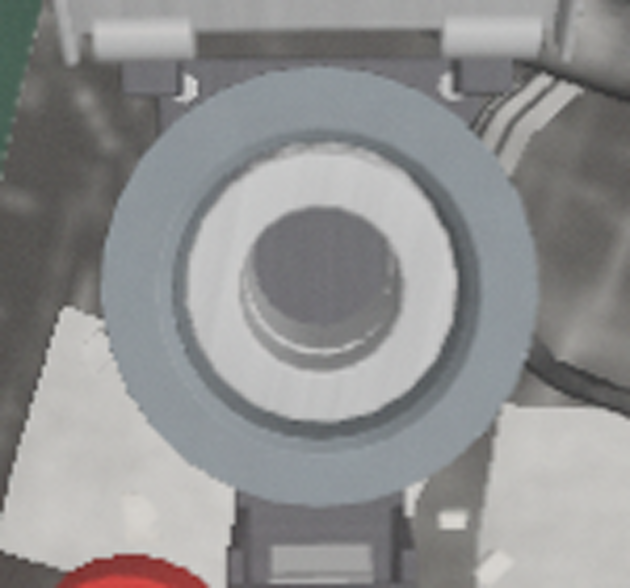

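View pics/w18.png

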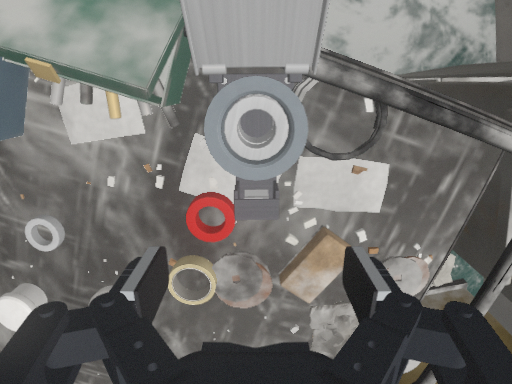

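View pics/s18.png

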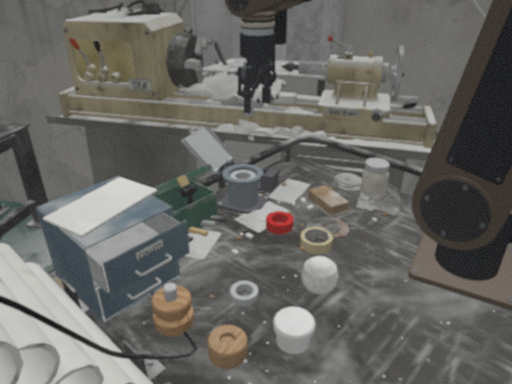

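```bash
python3 - <<'E'
from h import *
r=cam("wrist")
g=cv2.cvtColor(r["color"],cv2.COLOR_RGB2GRAY)
m=(cv2.GaussianBlur(g,(0,0),.7)>150).astype(np.uint8)
fl=np.zeros_like(m);u,v=proj(r,[.523,.012,.08])[0];cv2.circle(fl,(int(round(u)),int(round(v))),38,1,-1);m&=fl
n,l,st,ce=cv2.connectedComponentsWithStats(m);k=1+np.argmax(st[1:,4]);m=(l==k).astype(np.uint8)
cs,h=cv2.findContours(m,cv2.RETR_CCOMP,cv2.CHAIN_APPROX_NONE)
cs=sorted(cs,key=cv2.contourArea)[::-1][:2]
for c in cs: print(len(c),cv2.fitEllipse(c))
def mod(p,Rr):
    a=np.linspace(0,2*np.pi,180,endpoint=False)
    return proj(r,R.from_rotvec([p[3],p[4],0]).apply(np.c_[np.cos(a)*Rr,np.sin(a)*Rr,0*a])+p[:3])
def res(p):
    o=[]
    for c,Rr,dr in((cs[0],.032,.5),(cs[1],.019,.5)):
        M=mod(p,Rr);q=c[:,0].astype(float);ce=M.mean(0)
        # radial compare
        A=np.arctan2(*(M-ce).T[::-1]);rad=np.hypot(*(M-ce).T);i=np.argsort(A)
        aq=np.arctan2(*(q-ce).T[::-1]);o.append(np.hypot(*(q-ce).T)-np.interp(aq,A[i],rad[i],period=2*np.pi))
    return np.concatenate(o)
s=least_squares(res,[.523,.012,.08,0,0],loss="soft_l1",x_scale=[.01,.01,.01,.1,.1])
print(s.x[:3].round(4),np.degrees(s.x[3:]).round(1),np.sqrt(np.mean(res(s.x)**2)))
E
```

```text
181 ((255.89976501464844, 127.371337890625), (63.02360153198242, 64.76122283935547), 9.797698020935059)
147 ((257.1901550292969, 127.20555114746094), (36.29286193847656, 38.943721771240234), 146.10641479492188)
[0.5231 0.011  0.0743] [ 9.5 12.4] 1.2945444583921735
```

```bash
python3 -m crank '[[-1,-2,-0.3,2,0,0,0],[-1,-1.9,0,3.5,0,0,0],[-1,0,0,0,0,0,0],[-1,0,0,0,0,0,0],[-1,0,0,0,0,0,0]]'
python3 - <<'E'
from h import *
r=cam("wrist")
im=r["color"][:,:,::-1]
print(r["cam_to_world"][:3,3],proj(r,[[.5228,.0118,.088],[.5228,.0118,.08]]))
cv2.imwrite("pics/w19.png",cv2.resize(im[15:165,170:340],None,fx=4,fy=4,interpolation=2))
E
```

```text
time: 21.45
eef_pos: [0.4461, 0.0077, 0.2083]
tcp_rot: [0.999, 0.04, 0.002, 0.001]
contact_force: [0.1, 0.3, 0.1]
opening: 1.001
[0.52508805 0.01481608 0.33532652] [[258.61510159  92.26636018]
 [258.50058533  92.16065783]]
```

View pics/w19.png

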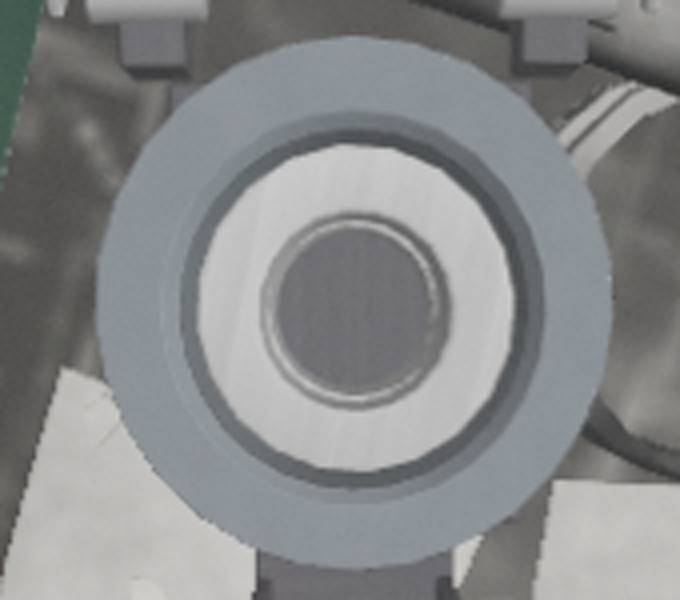

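```bash
python3 - <<'E'
from h import *
r=cam("scene");print([(round(d["p"],2),onz(r,d["location"],0).round(3)) for d in place_of("small_ring","scene")],get_state()["time"])
print(sign_off())
E
```

```text
[(0.6, array([0.354, 0.293, 0.   ]))] 21.6
the job is handed in; nothing more can be done
None
```

I pressed the lid's mark to its stop and the lid sprang fully open. I then dropped the two large grey rings into the tube, one after the other, onto the ring already there. I handed the job in at 21.6 s.

**Last checks:**
- **Column:** Seen from straight above, the top ring sits central in the tube. Its size against the flange puts its top face about 79 mm up, where a column of three flat rings should reach 80 mm. That size ratio is the same in both directions, so it shows no tilt.
- **Other things:** The lid stayed open. The small ring is within about 6 mm of where I first measured it, which is inside the detection scatter. The red ring was not handled.
- **Robot:** The gripper was open and clear of everything. The highest force I read was about 14 N, while pressing the lid.

**One check disagreed:** an automatic outline fit on an earlier, oblique picture gave a tilt of about 10°. It fitted the outline poorly, so I discounted it and took the overhead picture, which did not show that tilt.

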